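# Dock the battery pack and bolt it in

## Task

Put the battery pack on charge: push it low down, near its foot, so that it slides upright across the bench and between the yellow guides of the charging dock until it is fully home against the two rubber stops. Then push the black knob of the barrel bolt across so that the bolt is fully shot in front of the pack. Work with the fingertips or the outside of the fingers only: do not lift or tip the pack, do not touch its carrying handle, and leave the oil bottle, the bit box and the spanner where they are.

Things in the scene. Friction and masses are not known exactly. Their poses are not given: they have to be found in the camera images.
- battery_pack: heavy blue battery pack, black foot and top; 90 mm long (its x), 120 mm wide (y), 152 mm tall without the handle, about 1.8 kg, standing loose on the bare bench (friction about 0.6: pushed much above 60 mm up it tips). Origin: centre of its underside, z up. Its +x face (two brass strips) enters the dock first; its flat -x face (blank white and yellow label) is the one to push on
- pack_handle: black carrying handle fixed on the pack's top, a bar along the pack's y, 180 mm up; origin the same as the pack's. The fingers must not touch it
- charging_dock: charging dock, fixed to the bench. Origin: on the bench, exactly where the pack's origin is when fully home; the axes of both then match. Dock +x is the way the pack goes in, z up. Two rubber stops at x = 0.0445 (30 mm up, y = +-0.044) stop the pack. Behind them a grey charger housing, x = 0.056 to 0.136, 132 mm wide, 108 mm high. The dock's -y side faces the robot
- dock_mouth (a point): on the bench, middle of the dock's open mouth, at dock (-0.058, 0, 0), same axes as the dock. Two slippery yellow plastic guides (friction 0.2), 28 mm high, flare from 168 mm apart here to 124 mm apart at dock x = -0.015 and run on straight to the stops: 2 mm play each side of the pack
- bolt (a joint): barrel bolt: 10 mm steel rod, 40 mm up at dock x = -0.053, sliding along dock +y across the mouth. 0 = drawn back clear of the mouth, 0.036 m = fully shot (tip 13 mm past the pack's side, 3 mm clear of its -x face when the pack is home). Starts at 0 to 0.006, stays where it is left, about 2 N to move
- bolt_knob (a point): centre of the black ball, 15 mm across, on the end of the bolt's knob; at dock (-0.087, -0.134, 0.040) when drawn back, 36 mm further along dock +y when shot. An 8 mm steel stem runs from the ball along dock +x to the rod, 34 mm away. Push ball or stem sideways from its dock -y side
- bolt_bracket (a point): top centre of the steel bracket that carries the bolt, at dock (-0.053, -0.1175, 0.050), same axes as the dock; fixed, 26 mm along x, 72 mm along y, from the bench to 50 mm up; a 3 mm foot plate on its +x side
- contacts (a joint): the dock's sprung contact block between the stops, 61 mm up; 0 = out, about 0.008 m pressed in when the pack is home. Its spring pushes back with 0.5 to 1 N, far less than the pack's friction on the bench
- oil_bottle: bystander: white oil bottle with red pointed cap, 43 mm across, 143 mm tall, upright; origin centre of its underside
- bit_box: bystander: worn blue drill-bit box, 73 x 121 x 32 mm; origin centre of its underside
- spanner_17: bystander: steel spanner lying flat, 193 mm long along its y, 40 mm wide, 9 mm thick; origin centre of its underside
There are look-alikes about, which are no part of the job. There is more than one size of the battery_pack; the job needs the larger.

How it is judged:
On the way, in this order (a step that is already met when the one before it is completed fails the run):
1. the pack stands home against the stops (x of battery_pack in the frame of charging_dock above -0.006 m and horizontal distance between battery_pack and charging_dock below 0.008 m and angle between the x axis of battery_pack and the x axis of charging_dock, either way round below 0.08 rad and angle between battery_pack's own z axis and vertical below 0.05 rad), for 0.2 s.
2. the bolt is shot in front of the pack (value of joint bolt above 0.032 m), for 0.1 s.
At the end, for the whole second after the job is handed in: the pack stands upright and at rest in the dock, within 6 mm of the stops, pressing the contacts in, turned less than 0.08 rad from the dock, and the bolt is shot to within 4 mm of its full 36 mm travel (all of step 1 and value of joint contacts above 0.002 m and linear speed of battery_pack below 0.01 m/s and value of joint bolt above 0.032 m); the robot touches nothing.
It fails at once if the pack was tipped or lifted (angle between battery_pack's own z axis and vertical above 0.18 rad or height (world z) of battery_pack above 0.015 m).
It fails at once if the fingers touched the carrying handle (contact force between the fingers and pack_handle above 1 N).
It fails at once if the oil bottle was disturbed (distance of oil_bottle from where it was at the start of the episode above 0.015 m or angle between oil_bottle's own z axis and vertical above 0.3 rad).
It fails at once if the bit box was disturbed (distance of bit_box from where it was at the start of the episode above 0.015 m).
It fails at once if the spanner was disturbed (distance of spanner_17 from where it was at the start of the episode above 0.015 m).
It also fails if it takes over 58 s, if anything falls off the work surface, if the arm or the gripper's body presses on something with over 40 N, if the wrist force passes 120 N, or if a joint passes its speed limit or range.

## Robot

A 6-joint arm with a two-finger parallel gripper is mounted at the origin on a cart in front of the work surface, level with it; the furniture and walls round the work are solid. World frame = base frame: x ahead of the robot, y to its left, z up, the work surface at z = 0. Lengths are in m, angles in rad, forces in N, time in s.
With the tool pointing down it reaches from about 0.425 to 0.925 m from the base axis. Payload 12.5 kg.
Tool frame: the origin (TCP) lies midway between the tips of the shut fingers; the grasp point (between the pads) lies 19 mm behind it; z points along the fingers, y is the line along which they close (so a half turn about z gives the same grasp; the last joint's range is limited). The gripper opens to 85 mm and grips with 20 to 120 N. Pads are 22 mm wide; open, the fingers measure 114 mm over their backs; the gripper's body (76 mm by 85 mm) begins 54 mm behind the grasp point. The pads swing forward as they close: fully open they stand 13 mm farther back than shut.
Start: joints at [1.031, 0.491, 1.559, -0, 1.092, -0.106], TCP at [0.263, 0.567, 0.231] pointing down, gripper open.
Joint ranges: [-3.1, 3.1], [-0.84, 2.19], [0.05, 2.79], [-1.13, 4.28], [0.06, 2.93], [-2.69, 2.69]. Speed limits (rad/s): [2.22, 2.22, 2.79, 3.14, 3.14, 3.14].

## Interface

Orientations are given as a unit quaternion [w, x, y, z].
In Python, from cell import env gives the robot as it stands.
- The arm moves only by the tool carry_out, never from a script. Its argument "targets" is a list of rows, each a list of 4 numbers: the shift along the tool's x, y, z scaled (see below), then the turn about the tool's z scaled (see below). In form: [[tx, ty, tz, twist], ...]. A call has exactly 5 rows; each row shifts and turns the commanded pose from where the row before left it, along the tool's axes as they then stand; what a row does not reach is not made up. The controller multiplies each number of a shift by 0.025 m and each number of a turn by 5 degrees. A row lasts 1/10 s, in which the tool goes at most 50 mm and 8.59 degrees, less where a joint would pass 70% of its speed; a pose out of reach is approached as far as the arm can. A call with a number of a shift or a turn outside -1 to 1 is refused whole. A call with a gripper value outside its range is refused whole. "gripper" is the opening, from 0 (shut) to 1 (fully open), set as the call begins (left out, the last holds). The fingers move at their own pace and stop on an object; "grip_force" is the grip in N (left out, the last holds). Time passes only in rows, so rows that do not move let the fingers close, or fill a call up. It gives the time, the measured TCP pose, the force, the opening and the grip force at its end, in the units of the state.
- env.get_obs(): the state, without advancing time (a new reading comes with each control period).
- env.snapshot(name): name is "side" or "top" or "wrist"; returns a dict with "color" (480x640x3 uint8, red, green, blue), "fov_y" (degrees; the focal length in pixels is half the picture's height over the tangent of half this angle, whatever the lens; pixels are square), "cx", "cy" (the principal point, pixels), "R" (3x3) and "t" (3): a world point X has camera coordinates R X + t. Camera axes: x right, y down, z forward; pixel columns grow to the right and rows downward; lengths in m; the calibration is good to about 2 mm. A picture is of the moment at which its call begins. There is no depth.
- env.hand_in(): hands the job in; it is judged then, once.
The state is a dict: "time_s": time; "q": joint angles; "dq": joint speeds; "effort": joint torques, N m; "eef_pos": TCP position; "tool_rot": TCP orientation; "force": force on the tool from outside, world axes, zero at the start; "torque": the same for the moment, N m; "grip_width": finger opening in m; "finger_force": force on a finger pad.
Only numpy, scipy, OpenCV 4.12 (cv2) and the standard library are available. Lean on these libraries where they do the work, as an engineer would, in place of code of your own. Each camera call takes 0.05 s, during which the arm holds its last target. There are 200 camera calls.

## Working session

There is one attempt and no reset: what is moved stays moved. The work goes in short steps, Python scripts to look and compute and a tool call to move; the robot and the scene stay as the last step left them, time stands still between calls to the robot, and variables do not carry over. Pictures are saved under pics/ and viewed, at most 10 in all, crops included, and the job is handed in when it is done.

Besides the shell and the picture viewer there is one more tool, called after ">>>" as name(argument=value, ...), one argument or row to a line, values as JSON. carry_out: Moves the arm, as the interface text tells. Shifts and turns lie within -1 to 1; 1 stands for 0.025 m of shift or 5 degrees of turn. Its arguments: {"type":"object","properties":{"targets":{"type":"array"},"gripper":{"type":"number"},"grip_force":{"type":"number"}},"required":["targets"]}

```bash
ls; mkdir -p pics
cat > h.py <<'E'
import numpy as np, cv2
from cell import env
def snap(n,f):
    s=env.snapshot(n); cv2.imwrite('pics/'+f,s['color'][:,:,::-1]); np.save('pics/'+f+'.npy',s,allow_pickle=True); return s
def load(f): return np.load('pics/'+f+'.npy',allow_pickle=True).item()
def ray(s,u,v,z):
    f=240/np.tan(np.radians(s['fov_y'])/2); R=np.array(s['R']);t=np.array(s['t'])
    d=R.T@np.array([(u-s['cx'])/f,(v-s['cy'])/f,1]); c=-R.T@t
    return c+d*(z-c[2])/d[2]
def proj(s,X):
    f=240/np.tan(np.radians(s['fov_y'])/2); p=np.array(s['R'])@np.array(X)+np.array(s['t'])
    return f*p[0]/p[2]+s['cx'],f*p[1]/p[2]+s['cy']
E
python3 - <<'E'
from h import *
for n in('top','side'):
    s=snap(n,n+'0.png'); print(n,s['fov_y'],s['cx'],s['cy'],-np.array(s['R']).T@np.array(s['t']),np.round(s['R'],3).tolist())
print(env.get_obs())
E
```

```text
pics
top 50.50332465594489 315.61576852732753 246.54577514451236 [0.35823777 0.37518381 0.97201245] [[-0.009, -1.0, -0.01], [-0.982, 0.011, -0.186], [0.187, 0.008, -0.982]]
side 44.73348357823867 322.05685187500603 237.36659795820464 [ 0.57086335 -0.28021143  1.03493135] [[0.994, 0.104, 0.016], [0.095, -0.821, -0.563], [-0.045, 0.562, -0.826]]
{'time_s': 0.1, 'q': array([ 1.03136923e+00,  4.91490683e-01,  1.55937592e+00,  3.92462188e-06,
        1.09168914e+00, -1.05603074e-01]), 'dq': array([-0.00102286, -0.00086503, -0.00180262, -0.00048858, -0.00033578,
        0.00022178]), 'effort': array([ 3.48044778e-03, -6.19449306e+01, -2.62024981e+01, -6.35001197e-05,
        2.96040635e-03, -7.94396851e-05]), 'eef_pos': array([0.26259712, 0.56694857, 0.23079585]), 'tool_rot': array([-1.54277792e-04,  2.15215888e-01,  9.76566378e-01, -4.56163857e-04]), 'force': array([ 0.0584664 , -0.3916729 , -0.15695272]), 'torque': array([-0.02153999,  0.07056744, -0.05010186]), 'finger_force': 0.0, 'grip_width': 0.08532340607168762}
```

View pics/top0.png

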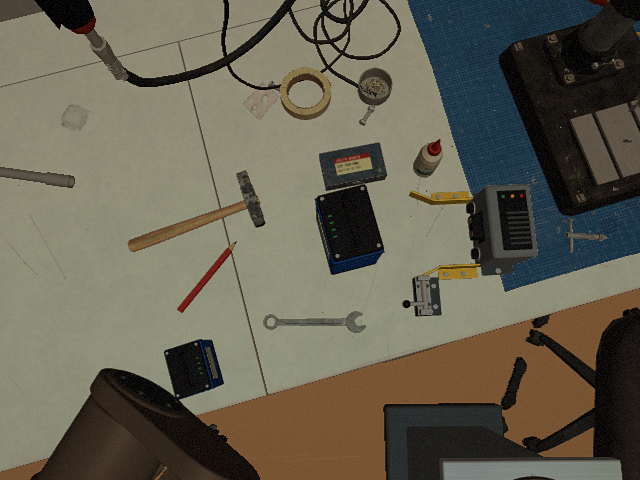

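View pics/side0.png

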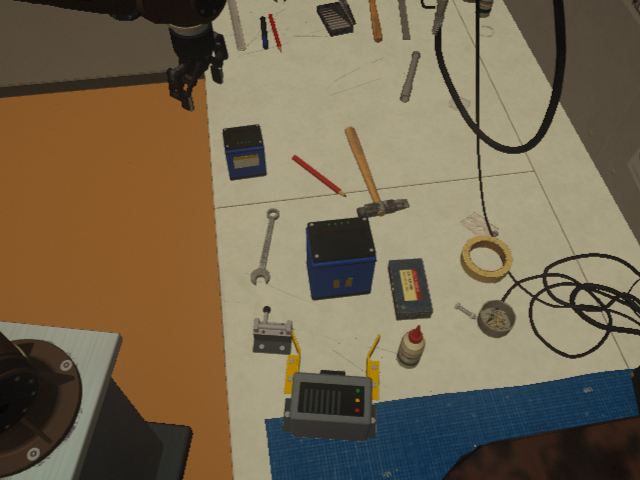

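Run:
```python
import cv2
a=cv2.imread('pics/top0.png')[170:330,300:550]; b=cv2.imread('pics/side0.png')[200:445,240:440]
cv2.imwrite('pics/c1.png',cv2.convertScaleAbs(cv2.resize(a,None,fx=3.2,fy=3.2,interpolation=3),alpha=1.6,beta=20))
cv2.imwrite('pics/c2.png',cv2.convertScaleAbs(cv2.resize(b,None,fx=2.4,fy=2.4,interpolation=3),alpha=1.6,beta=20))
```

```text
(no output)
```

View pics/c1.png

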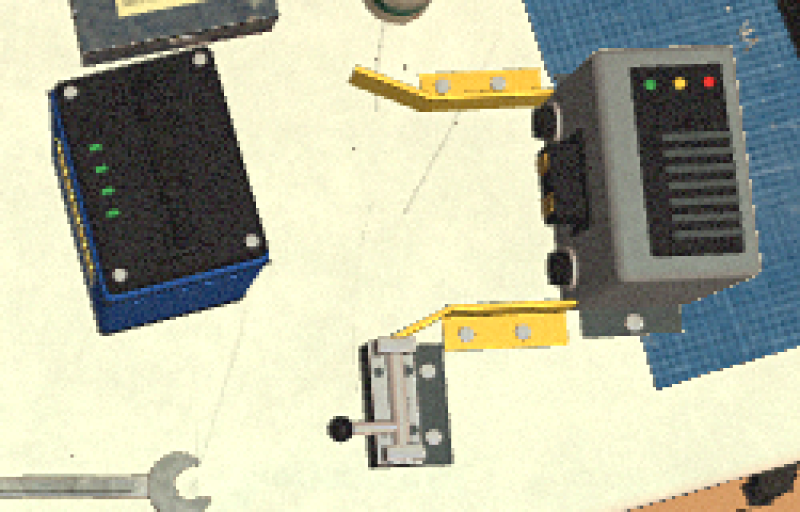

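View pics/c2.png

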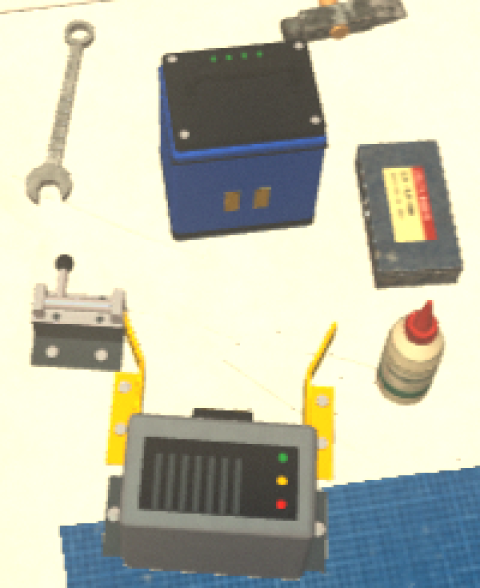

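Run:
```python
from h import *
T,S=load('top0.png'),load('side0.png')
t=lambda p,z:ray(T,300+p[0]/3.2,170+p[1]/3.2,z)[:2]
s=lambda p,z:ray(S,240+p[0]/2.4,200+p[1]/2.4,z)[:2]
def show(n,f,P,z):
    A=np.array([f(p,z) for p in P]); print(n,'ctr',A.mean(0).round(4),A.round(4).tolist(),'d',np.linalg.norm(A-np.roll(A,-1,0),axis=1).round(4))
    e=(A-np.roll(A,-1,0)); print('   ang',np.degrees(np.arctan2(e[:,1],e[:,0])).round(1))
show('packT',t,[(55,85),(212,48),(268,250),(103,300)],.152)
show('scrT',t,[(71,91),(200,59),(252,240),(120,275)],.152)
show('scrS',s,[(172,60),(298,46),(314,120),(184,135)],.152)
show('houT',t,[(597,50),(735,45),(760,265),(617,280)],.108)
show('knobT',t,[(341,428)]*2,.04); show('knobS',s,[(64,263)]*2,.04)
show('mouthT',t,[(352,70),(395,337)],.028); show('mouthS',s,[(127,310),(334,326)],.028)
show('straightS lower guide, upper',s,[(142,372),(307,380)],.028)
show('straightT',t,[(428,98),(447,308)],.028)
show('spannerT',t,[(208,500),(150,490)],.005)
show('boxT',t,[(88,60),(275,20)],.03)
show('bottleS',s,[(400,390)]*2,.0)
```

```text
packT ctr [0.5531 0.3251] [[0.599, 0.3785], [0.6181, 0.296], [0.5101, 0.2704], [0.4851, 0.3552]] d [0.0847 0.111  0.0884 0.1162]
   ang [ 103.    13.3  -73.6 -168.4]
scrT ctr [0.5553 0.3244] [[0.5956, 0.3702], [0.6122, 0.3025], [0.5154, 0.2784], [0.498, 0.3463]] d [0.0697 0.0997 0.0701 0.1006]
   ang [ 103.7   14.   -75.6 -166.3]
scrS ctr [0.557  0.3242] [[0.5006, 0.3456], [0.5968, 0.3703], [0.6132, 0.3027], [0.5173, 0.2783]] d [0.0994 0.0695 0.099  0.0694]
   ang [-165.6  103.6   14.3  -76.1]
houT ctr [0.5663 0.041 ] [[0.6282, 0.08], [0.6302, 0.0041], [0.5071, 0.0015], [0.4998, 0.0785]] d [0.0759 0.1231 0.0774 0.1284]
   ang [  91.4    1.2  -84.6 -179.3]
knobT ctr [0.4273 0.2181] [[0.4273, 0.2181], [0.4273, 0.2181]] d [0. 0.]
   ang [0. 0.]
knobS ctr [0.4291 0.219 ] [[0.4291, 0.219], [0.4291, 0.219]] d [0. 0.]
   ang [0. 0.]
mouthT ctr [0.5616 0.1914] [[0.6426, 0.2004], [0.4807, 0.1825]] d [0.1629 0.1629]
   ang [   6.3 -173.7]
mouthS ctr [0.5643 0.192 ] [[0.483, 0.1898], [0.6456, 0.1942]] d [0.1627 0.1627]
   ang [-178.4    1.6]
straightS lower guide, upper ctr [0.5642 0.1434] [[0.5012, 0.1397], [0.6272, 0.1471]] d [0.1262 0.1262]
   ang [-176.6    3.4]
straightT ctr [0.561  0.1535] [[0.6246, 0.1557], [0.4974, 0.1513]] d [0.1272 0.1272]
   ang [   2. -178.]
spannerT ctr [0.3917 0.3088] [[0.3886, 0.2919], [0.3947, 0.3258]] d [0.0344 0.0344]
   ang [-100.3   79.7]
boxT ctr [0.662  0.3024] [[0.6502, 0.359], [0.6739, 0.2458]] d [0.1157 0.1157]
   ang [101.8 -78.2]
bottleS ctr [0.7018 0.1587] [[0.7018, 0.1587], [0.7018, 0.1587]] d [0. 0.]
   ang [0. 0.]
```

>>> carry_out(
  targets=[
    [0, 0, 0, -1],
    [0, 0, 0, -1],
    [0, 0, 0, -1],
    [0, 0, 0, -1],
    [0, 0, 0, -1],
  ],
  gripper=1,
)

```text
time_s: 0.6
eef_pos: [0.2626, 0.567, 0.231]
tool_rot: [-0.0, -0.003, 1.0, -0.0]
force: [0.0, -0.1, 0.3]
grip_width: 0.0853
finger_force: 0.0
```

Run:
```python
from h import *
T=load('top0.png')
for p in [(238,172),(250,172),(252,225),(265,224),(246,205)]: print(p,ray(T,*p,.022)[:2].round(3))
o=env.get_obs();print(o['eef_pos'],o['tool_rot'],o['q'])
```

```text
(238, 172) [0.689 0.534]
(250, 172) [0.689 0.51 ]
(252, 225) [0.582 0.505]
(265, 224) [0.584 0.48 ]
(246, 205) [0.622 0.517]
[0.2626013  0.5669977  0.23096083] [-1.82021609e-04 -3.06126989e-03  9.99995256e-01 -2.87374809e-04] [ 1.03139931e+00  4.91297843e-01  1.55924484e+00  1.69834379e-05
  1.09173015e+00 -5.45527404e-01]
```

>>> carry_out(
  targets=[
    [0, 0, 0, -0.33],
    [-0.83, -0.36, 0, 0],
    [-0.83, -0.36, 0, 0],
    [-0.83, -0.36, 0, 0],
    [-0.83, -0.36, 0, 0],
  ],
)

```text
time_s: 1.1
eef_pos: [0.3475, 0.5333, 0.2311]
tool_rot: [-0.0, -0.015, 1.0, -0.0]
force: [-0.6, -0.4, -0.0]
grip_width: 0.0855
finger_force: 0.0
```

>>> carry_out(
  targets=[
    [-0.83, -0.36, 0, 0],
    [-0.83, -0.36, 0, 0],
    [-0.83, -0.36, 0, 0],
    [-0.83, -0.36, 0, 0],
    [-0.83, -0.36, 0, 0],
  ],
)

```text
time_s: 1.6
eef_pos: [0.4527, 0.4916, 0.2311]
tool_rot: [-0.0, -0.015, 1.0, -0.0]
force: [1.0, -0.2, -0.1]
grip_width: 0.0858
finger_force: 0.0
```

>>> carry_out(
  targets=[
    [-0.83, -0.36, 0, 0],
    [-0.83, -0.36, 0, 0],
    [-0.83, -0.36, 0, 0],
    [-0.83, -0.36, 0, 0],
    [-0.83, -0.36, 0, 0],
  ],
)

```text
time_s: 2.1
eef_pos: [0.5586, 0.4496, 0.2313]
tool_rot: [0.0, -0.016, 1.0, 0.0]
force: [-0.8, -0.1, 0.4]
grip_width: 0.0853
finger_force: 0.0
```

>>> carry_out(
  targets=[
    [0, 0, 0, 0],
    [0, 0, 0, 0],
    [0, 0, 0, 0],
    [0, 0, 0, 0],
    [0, 0, 0, 0],
  ],
)

```text
time_s: 2.6
eef_pos: [0.5565, 0.4507, 0.2315]
tool_rot: [0.0, -0.016, 1.0, 0.0]
force: [-0.3, -0.4, 0.6]
grip_width: 0.0853
finger_force: 0.0
```

Run:
```python
from h import *
a=snap('top','t1.png')['color'];b=snap('side','s1.png')['color']
im=np.hstack([a[100:400,200:500],b[0:300,180:480]])[:,:,::-1]
cv2.imwrite('pics/v1.png',cv2.convertScaleAbs(cv2.resize(im,None,fx=1.33,fy=1.33),alpha=1.6,beta=20))
```

```text
(no output)
```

View pics/v1.png

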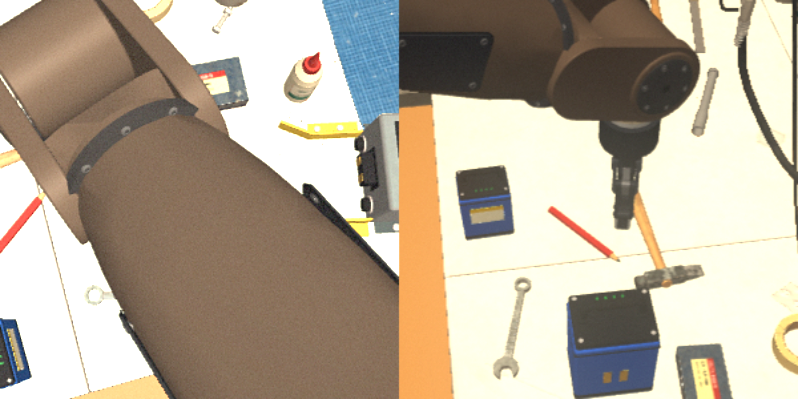

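>>> carry_out(
  targets=[
    [0, 0, 0.9, 0],
    [0, 0, 0.9, 0],
    [0, 0, 0.9, 0],
    [0, 0, 0.9, 0],
    [0, 0, 0.9, 0],
  ],
)

```text
time_s: 3.2
eef_pos: [0.5568, 0.4505, 0.1181]
tool_rot: [0.0, -0.016, 1.0, 0.0]
force: [0.6, 0.1, -0.3]
grip_width: 0.0853
finger_force: 0.0
```

>>> carry_out(
  targets=[
    [0, 0, 0.9, 0],
    [0, 0, 0.9, 0],
    [0, 0, 0.7, 0],
    [0, 0, 0.3, 0],
    [0, 0, 0, 0],
  ],
)

```text
time_s: 3.7
eef_pos: [0.5567, 0.4502, 0.048]
tool_rot: [-0.001, -0.016, 1.0, -0.0]
force: [-0.0, 0.4, 0.3]
grip_width: 0.0855
finger_force: 0.0
```

Run:
```python
from h import *
b=snap('side','s2.png')['color'];a=snap('wrist','w2.png')['color']
im=np.hstack([b[0:330,200:470],a[0:480:2,0:640:2][:240] if 0 else cv2.resize(a,(440,330))])[:,:,::-1]
cv2.imwrite('pics/v2.png',cv2.convertScaleAbs(im,alpha=1.6,beta=20))
```

```text
(no output)
```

View pics/v2.png

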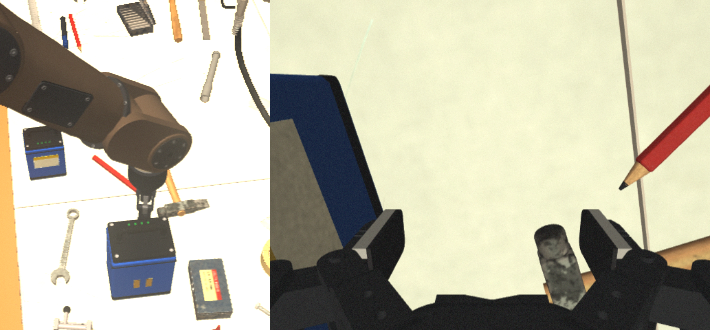

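Run:
```python
from h import *
S=load('s2.png')
for v in (225,205,200,195,180,165,160,155):
    r=[ray(S,345,v,z) for z in(0,.5)]; d=r[1]-r[0]
    for y in (.41,.45):
        k=(y-r[0][1])/d[1]; print(v,y,(r[0]+k*d).round(3))
o=env.get_obs();print(o['q'])
```

```text
225 0.41 [0.561 0.41  0.072]
225 0.45 [0.561 0.45  0.016]
205 0.41 [0.558 0.41  0.138]
205 0.45 [0.557 0.45  0.086]
200 0.41 [0.557 0.41  0.154]
200 0.45 [0.557 0.45  0.103]
195 0.41 [0.557 0.41  0.169]
195 0.45 [0.556 0.45  0.119]
180 0.41 [0.555 0.41  0.213]
180 0.45 [0.554 0.45  0.165]
165 0.41 [0.553 0.41  0.254]
165 0.45 [0.551 0.45  0.209]
160 0.41 [0.552 0.41  0.267]
160 0.45 [0.551 0.45  0.222]
155 0.41 [0.551 0.41  0.28 ]
155 0.45 [0.55  0.45  0.236]
[ 5.87811230e-01  8.10494075e-01  1.45497492e+00  4.25393589e-05
  8.74896727e-01 -1.01442914e+00]
```

>>> carry_out(
  targets=[
    [0, 0, 0.7, 0],
    [0, 0, 0.7, 0],
    [0, 0, 0.4, 0],
    [0, 0, 0.2, 0],
    [0, 0, 0, 0],
  ],
)

```text
time_s: 4.3
eef_pos: [0.5567, 0.4501, -0.0024]
tool_rot: [-0.001, -0.016, 1.0, -0.0]
force: [-0.2, 0.6, 0.9]
grip_width: 0.0854
finger_force: 0.0
```

>>> carry_out(
  targets=[
    [0, -0.2, 0, 0],
    [0, -0.2, 0, 0],
    [0, -0.2, 0, 0],
    [0, -0.2, 0, 0],
    [0, 0, 0, 0],
  ],
)

```text
time_s: 4.8
eef_pos: [0.558, 0.4305, -0.0002]
tool_rot: [0.001, -0.016, 1.0, 0.001]
force: [-0.4, 2.4, 1.4]
grip_width: 0.0856
finger_force: 0.0
```

Run:
```python
from h import *
b=snap('side','s3.png')['color'];a=snap('wrist','w3.png')['color']
im=np.hstack([cv2.resize(b[150:315,260:400],(280,330)),cv2.resize(a,(440,330))])[:,:,::-1]
cv2.imwrite('pics/v3.png',cv2.convertScaleAbs(im,alpha=1.6,beta=20))
```

```text
(no output)
```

View pics/v3.png

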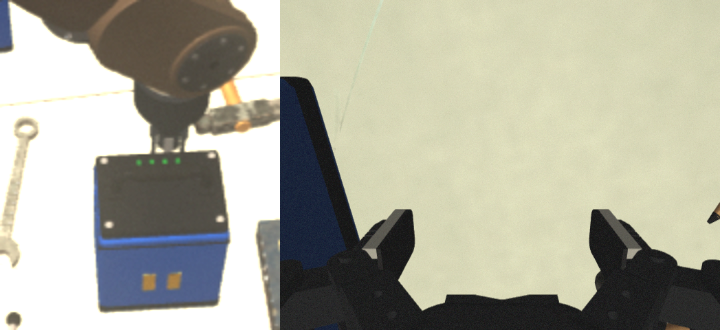

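```bash
cat >> h.py <<'E'
O=np.array([.564,.136]); H=np.radians(-88)
def dock(p):
    d=np.array(p[:2])-O; x=np.array([np.cos(H),np.sin(H)]); return np.array([d@x, d@np.array([-x[1],x[0]])])
def pack(s):
    g=cv2.cvtColor(s['color'],cv2.COLOR_RGB2GRAY); med=cv2.medianBlur(g,15)
    m=((g>med.astype(int)+40)&(med<45)).astype(np.uint8)
    n,l,st,c=cv2.connectedComponentsWithStats(m)
    P=[ray(s,*c[i],.152)[:2] for i in range(1,n) if 2<=st[i,4]<=40]
    P=[p for p in P if .4<p[0]<.7 and 0.05<p[1]<.45]
    import itertools
    best=[]
    for q in itertools.combinations(P,4):
        A=np.array(q); ctr=A.mean(0); r=np.linalg.norm(A-ctr,axis=1)
        D=sorted(np.linalg.norm(a-b) for a,b in itertools.combinations(q,2))
        e=np.abs(np.array(D)-[.07,.07,.1,.1,.122,.122]).max(); best.append((e,A))
    if not best: print('none',len(P),P); return
    e,A=min(best,key=lambda b:b[0]); ctr=A.mean(0)
    a=A[np.argsort(A[:,0])]; d=a[2:].mean(0)-a[:2].mean(0)
    print('err',round(e,4),'ctr',ctr.round(4),'dock',dock(ctr).round(4),'yaw vs dock deg',round(np.degrees(np.arctan2(d[1],d[0])-H)-90,1))
def chk(f):
    s=snap('side',f); pack(s); o=env.get_obs(); print('tcp',o['eef_pos'].round(4),'dock',dock(o['eef_pos']).round(4),'F',o['force'].round(1))
E
python3 - <<'E'
from h import *
pack(load('side0.png')); pack(load('s3.png'))
E
```

```text
none 2 [array([0.61345355, 0.30339897]), array([0.51690628, 0.27920583])]
err 0.024 ctr [0.5607 0.3213] dock [-0.1853  0.0031] yaw vs dock deg -6.1
```

>>> carry_out(
  targets=[
    [0, -0.2, 0, 0],
    [0, -0.2, 0, 0],
    [0, -0.2, 0, 0],
    [0, -0.2, 0, 0],
    [0, -0.2, 0, 0],
  ],
)

```text
time_s: 5.4
eef_pos: [0.5591, 0.4063, -0.0004]
tool_rot: [0.001, -0.016, 1.0, 0.001]
force: [1.1, 8.5, -0.2]
grip_width: 0.0855
finger_force: 0.0
```

```bash
python3 -c "
from h import *
chk('s4.png')"
```

```text
err 0.0308 ctr [0.5812 0.344 ] dock [-0.2072  0.0245] yaw vs dock deg -37.7
tcp [ 5.590e-01  4.055e-01 -5.000e-04] dock [-0.2695  0.0044] F [-1.   4.7 -0.6]
```

```bash
cat >> h.py <<'E'
def pack(s):
    import itertools
    g=cv2.cvtColor(s['color'],cv2.COLOR_RGB2GRAY); med=cv2.medianBlur(g,11)
    m=((g>med.astype(int)+40)&(med<60)).astype(np.uint8)
    n,l,st,c=cv2.connectedComponentsWithStats(m)
    P=[ray(s,*c[i],.152)[:2] for i in range(1,n) if 2<=st[i,4]<=40]
    P=sorted([p for p in P if .4<p[0]<.7 and 0.05<p[1]<.45],key=lambda p:p[0])
    C=[]
    for a,b in itertools.combinations(P,2):
        d=b-a; L=np.linalg.norm(d)
        if abs(L-.099)<.005 and abs(d[1])<.04:
            x=np.array([d[1],-d[0]])/L; C.append(((a+b)/2-.035*x,d,L))
    for c,d,L in C: print('ctr',c.round(4),'dock',dock(c).round(4),'L',L.round(4),'yaw deg',round(np.degrees(np.arctan2(d[1],d[0])-H)-90,1))
    if not C: print('none',P)
E
python3 - <<'E'
from h import *
for f in('side0.png','s3.png','s4.png'): pack(load(f))
E
```

```text
ctr [0.5398 0.3933] dock [-0.258  -0.0152] L 0.0989 yaw deg 12.5
ctr [0.5567 0.3253] dock [-0.1894 -0.0007] L 0.0995 yaw deg 12.1
ctr [0.5442 0.3765] dock [-0.241  -0.0114] L 0.0973 yaw deg 8.4
ctr [0.5569 0.3089] dock [-0.173 -0.001] L 0.0998 yaw deg 8.0
ctr [0.5484 0.3545] dock [-0.2189 -0.0079] L 0.0958 yaw deg 3.5
ctr [0.5546 0.2862] dock [-0.1504 -0.0042] L 0.1003 yaw deg 4.0
```

Run:
```python
from h import *
b=load('s4.png')['color']; c=snap('wrist','w4.png')['color']
im=np.hstack([cv2.resize(b[150:350,260:400],(420,600),interpolation=3),cv2.resize(c,(380,285))if 0 else cv2.resize(np.vstack([load('side0.png')['color'][150:350,260:386],]),(378,600),interpolation=3)])[:,:,::-1]
cv2.imwrite('pics/v4.png',cv2.convertScaleAbs(im,alpha=2,beta=20))
```

```text
(no output)
```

View pics/v4.png

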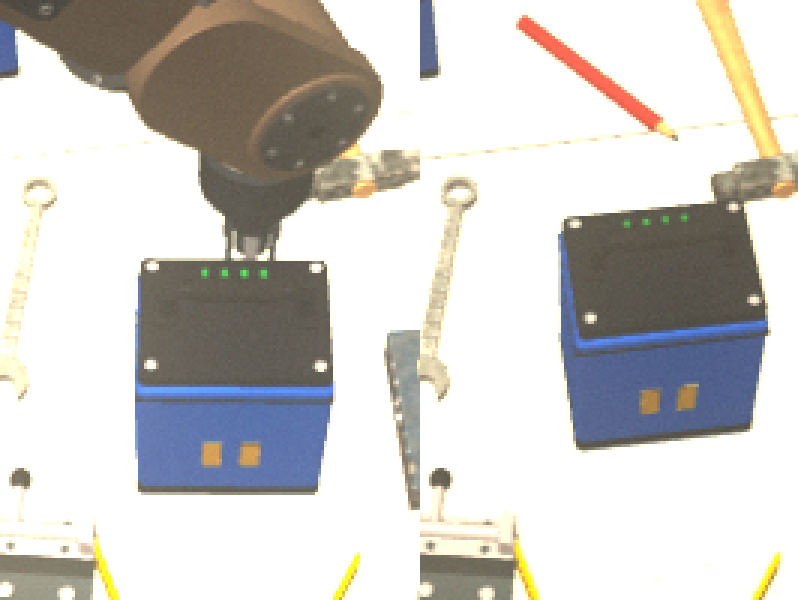

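Run:
```python
from h import *
S=load('s4.png')
f=lambda x,y,z:ray(S,260+x/3,150+y/3,z).round(4)
for n,P in (('orig',[(578-420,448),(750-420,430)]),('new',[(139,492),(316,491)])):
    A=[f(*p,0) for p in P]; print(n,A,np.mean(A,0)[:2])
```

```text
orig [array([0.5112, 0.272 , 0.    ]), array([0.6247, 0.2986, 0.    ])] [0.56795 0.2853 ]
new [array([0.5025, 0.2382, 0.    ]), array([0.6182, 0.2519, 0.    ])] [0.56035 0.24505]
```

>>> carry_out(
  targets=[
    [0, -0.2, 0, 0],
    [0, -0.2, 0, 0],
    [0, -0.2, 0, 0],
    [0, -0.2, 0, 0],
    [0, -0.2, 0, 0],
  ],
)

```text
time_s: 6.0
eef_pos: [0.5596, 0.3812, -0.0007]
tool_rot: [0.001, -0.016, 1.0, 0.001]
force: [-0.0, 8.2, 0.2]
grip_width: 0.0852
finger_force: 0.0
```

>>> carry_out(
  targets=[
    [0, -0.2, 0, 0],
    [0, -0.2, 0, 0],
    [0, -0.2, 0, 0],
    [0, -0.2, 0, 0],
    [0, -0.2, 0, 0],
  ],
)

```text
time_s: 6.5
eef_pos: [0.5603, 0.3562, -0.0007]
tool_rot: [0.001, -0.016, 1.0, 0.001]
force: [0.1, 8.2, 0.8]
grip_width: 0.0856
finger_force: 0.0
```

```bash
python3 -c "
from h import *
chk('s5.png')"
```

```text
ctr [0.5509 0.3059] dock [-0.1702 -0.0072] L 0.0976 yaw deg -0.4
ctr [0.5524 0.2373] dock [-0.1016 -0.0081] L 0.0999 yaw deg -0.8
tcp [ 0.5603  0.3554 -0.0007] dock [-0.2194  0.0039] F [0.2 5.7 0.6]
```

>>> carry_out(
  targets=[
    [0, 0.3, 0, 0],
    [0.4, 0, 0, 0],
    [0, -0.2, 0, 0],
    [0, -0.2, 0, 0],
    [0, -0.2, 0, 0],
  ],
)

```text
time_s: 7.05
eef_pos: [0.5501, 0.3478, -0.0011]
tool_rot: [0.0, -0.016, 1.0, 0.0]
force: [-0.5, 7.3, -1.9]
grip_width: 0.0855
finger_force: 0.0
```

>>> carry_out(
  targets=[
    [0, -0.2, 0, 0],
    [0, -0.2, 0, 0],
    [0, -0.2, 0, 0],
    [0, -0.2, 0, 0],
    [0, -0.2, 0, 0],
  ],
)

```text
time_s: 7.55
eef_pos: [0.5513, 0.323, -0.001]
tool_rot: [0.001, -0.016, 1.0, 0.001]
force: [3.6, 16.6, 3.4]
grip_width: 0.0854
finger_force: 0.0
```

>>> carry_out(
  targets=[
    [0, -0.2, 0, 0],
    [0, -0.2, 0, 0],
    [0, -0.2, 0, 0],
    [0, -0.2, 0, 0],
    [0, -0.2, 0, 0],
  ],
)

```text
time_s: 8.05
eef_pos: [0.552, 0.2979, -0.0009]
tool_rot: [0.001, -0.016, 1.0, 0.001]
force: [-0.0, 7.4, 0.7]
grip_width: 0.0852
finger_force: 0.0
```

```bash
python3 -c "
from h import *
chk('s6.png')"
```

```text
ctr [0.5575 0.2478] dock [-0.1119 -0.0026] L 0.0979 yaw deg 0.3
ctr [0.5602 0.1793] dock [-0.0434 -0.0023] L 0.0999 yaw deg 0.6
tcp [ 0.5521  0.2972 -0.0009] dock [-0.1615 -0.0063] F [ 0.2  4.6 -0.4]
```

>>> carry_out(
  targets=[
    [0, -0.2, 0, 0],
    [0, -0.2, 0, 0],
    [0, -0.2, 0, 0],
    [0, -0.2, 0, 0],
    [0, -0.2, 0, 0],
  ],
)

```text
time_s: 8.6
eef_pos: [0.5528, 0.2729, -0.0009]
tool_rot: [0.001, -0.016, 1.0, 0.001]
force: [-0.7, 8.3, 0.2]
grip_width: 0.0849
finger_force: 0.0
```

>>> carry_out(
  targets=[
    [0, -0.1, 0, 0],
    [0, -0.1, 0, 0],
    [0, -0.1, 0, 0],
    [0, -0.1, 0, 0],
    [0, -0.1, 0, 0],
  ],
)

```text
time_s: 9.1
eef_pos: [0.5533, 0.2606, -0.0009]
tool_rot: [0.001, -0.016, 1.0, 0.001]
force: [0.7, 9.2, -0.1]
grip_width: 0.0852
finger_force: 0.0
```

```bash
python3 -c "
from h import *
chk('s7.png')"
```

```text
ctr [0.5586 0.2109] dock [-0.0751 -0.0028] L 0.0978 yaw deg 0.8
ctr [0.5618 0.1418] dock [-0.0059 -0.002 ] L 0.0996 yaw deg 0.5
tcp [ 0.5533  0.2602 -0.0009] dock [-0.1245 -0.0064] F [ 0.1  7.1 -0.8]
```

Creep on until the force rises at the stops.

>>> carry_out(
  targets=[
    [0, -0.06, 0, 0],
    [0, -0.06, 0, 0],
    [0, -0.04, 0, 0],
    [0, 0, 0, 0],
    [0, 0, 0, 0],
  ],
)

```text
time_s: 9.65
eef_pos: [0.5535, 0.2566, -0.0009]
tool_rot: [0.001, -0.016, 1.0, 0.001]
force: [0.6, 8.9, 0.3]
grip_width: 0.0853
finger_force: 0.0
```

>>> carry_out(
  targets=[
    [0, -0.03, 0, 0],
    [0, -0.03, 0, 0],
    [0, -0.02, 0, 0],
    [0, 0, 0, 0],
    [0, 0, 0, 0],
  ],
)

```text
time_s: 10.15
eef_pos: [0.5542, 0.2562, -0.0006]
tool_rot: [0.002, -0.016, 1.0, 0.001]
force: [1.3, 21.1, -0.9]
grip_width: 0.0853
finger_force: 0.0
```

```bash
python3 -c "
from h import *
chk('s8.png')"
```

```text
ctr [0.5599 0.2063] dock [-0.0704 -0.0016] L 0.0968 yaw deg -0.0
ctr [0.5625 0.1375] dock [-0.0015 -0.0014] L 0.1 yaw deg -0.3
tcp [ 0.5542  0.2562 -0.0006] dock [-0.1204 -0.0056] F [ 2.  20.8 -1.1]
```

>>> carry_out(
  targets=[
    [0, 0, 0, 0],
    [0, 0, 0, 0],
    [0, 0, 0, 0],
    [0, 0.2, 0, 0],
    [0, 0.4, 0, 0],
  ],
)

```text
time_s: 10.7
eef_pos: [0.5526, 0.2687, -0.0012]
tool_rot: [-0.0, -0.015, 1.0, -0.0]
force: [-0.0, -0.4, -0.0]
grip_width: 0.0854
finger_force: 0.0
```

```bash
python3 -c "
from h import *
chk('s9.png')"
```

```text
ctr [0.5597 0.2066] dock [-0.0707 -0.0019] L 0.097 yaw deg -0.0
ctr [0.5622 0.1378] dock [-0.0019 -0.0017] L 0.0998 yaw deg 0.1
tcp [ 0.5526  0.2703 -0.0011] dock [-0.1346 -0.0067] F [-0.9  0.8 -0.3]
```

>>> carry_out(
  targets=[
    [0, 0.6, 0, 0],
    [0, 0.6, 0, 0],
    [0, 0, -1, 0],
    [0, 0, -1, 0],
    [0, 0, -1, 0],
  ],
)

```text
time_s: 11.25
eef_pos: [0.5514, 0.3002, 0.0745]
tool_rot: [-0.0, -0.016, 1.0, -0.0]
force: [1.0, 0.6, 0.7]
grip_width: 0.0852
finger_force: 0.0
```

>>> carry_out(
  targets=[
    [0, 0, -1, 0],
    [0, 0, -1, 0],
    [0.6, 0, -1, 0],
    [1, 0, 0, 0],
    [1, 0, 0, 0],
  ],
  gripper=0,
)

```text
time_s: 11.75
eef_pos: [0.4861, 0.2979, 0.1496]
tool_rot: [0.001, -0.016, 1.0, 0.0]
force: [0.1, -0.4, -0.3]
grip_width: 0.0123
finger_force: 0.0
```

>>> carry_out(
  targets=[
    [1, 0, 0, 0],
    [1, -0.4, 0, 0],
    [1, -0.8, 0, 0],
    [0.5, -0.8, 0, 0],
    [0.1, -0.8, 0, 0],
  ],
)

```text
time_s: 12.25
eef_pos: [0.3975, 0.2244, 0.1491]
tool_rot: [-0.0, -0.016, 1.0, -0.0]
force: [0.7, 0.1, 0.8]
grip_width: -0.0003
finger_force: 0.0
```

>>> carry_out(
  targets=[
    [0, 0, 0, 0],
    [0, 0, 0, 0],
    [0, 0, 0, 0],
    [0, 0, 0, 0],
    [0, 0, 0, 0],
  ],
)

```text
time_s: 12.75
eef_pos: [0.3991, 0.2247, 0.1487]
tool_rot: [-0.0, -0.016, 1.0, 0.0]
force: [0.0, -0.4, 0.5]
grip_width: 0.0
finger_force: 0.0
```

Run:
```python
from h import *
chk('s10.png'); s=load('s10.png')
import cv2
b=s['color']; c=snap('wrist','w10.png')['color']
im=np.hstack([cv2.resize(b[180:420,200:400],(400,480)),cv2.resize(c,(400,300)) if 0 else cv2.copyMakeBorder(cv2.resize(c,(400,300)),0,180,0,0,0)])[:,:,::-1]
cv2.imwrite('pics/v5.png',cv2.convertScaleAbs(im,alpha=1.6,beta=20))
print(env.get_obs()['q'])
```

```text
ctr [0.5597 0.2069] dock [-0.071  -0.0018] L 0.0975 yaw deg 0.3
ctr [0.5623 0.1377] dock [-0.0018 -0.0016] L 0.0998 yaw deg -0.1
tcp [0.399  0.2246 0.1487] dock [-0.0943 -0.1618] F [-0.2 -0.6  0.1]
[ 3.68059650e-01  3.76846462e-01  2.04904790e+00  1.19480444e-04
  7.15839946e-01 -1.23451851e+00]
```

View pics/v5.png

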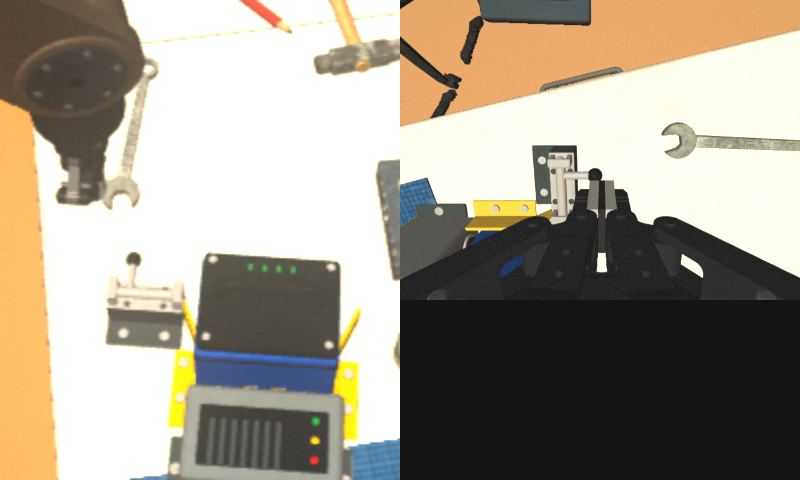

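>>> carry_out(
  targets=[
    [0.2, 0, 1, 0],
    [0, 0, 1, 0],
    [0, 0, 1, 0],
    [0, 0, 1, 0],
    [0, 0, 0.7, 0],
  ],
)

```text
time_s: 13.35
eef_pos: [0.3937, 0.2241, 0.0299]
tool_rot: [-0.0, -0.016, 1.0, -0.0]
force: [-0.0, -0.2, -0.0]
grip_width: -0.0001
finger_force: 0.0
```

>>> carry_out(
  targets=[
    [0, 0, 0, 0],
    [-0.2, 0, 0, 0],
    [-0.2, 0, 0, 0],
    [-0.2, 0, 0, 0],
    [0, 0, 0, 0],
  ],
)

```text
time_s: 13.85
eef_pos: [0.41, 0.2247, 0.032]
tool_rot: [0.001, -0.016, 1.0, 0.0]
force: [-0.1, 0.9, -0.6]
grip_width: -0.0002
finger_force: 0.0
```

>>> carry_out(
  targets=[
    [-0.2, 0, 0, 0],
    [-0.2, 0, 0, 0],
    [-0.2, 0, 0, 0],
    [-0.2, 0, 0, 0],
    [-0.2, 0, 0, 0],
  ],
)

```text
time_s: 14.35
eef_pos: [0.4344, 0.2254, 0.0313]
tool_rot: [-0.0, -0.016, 1.0, 0.0]
force: [-2.5, 0.3, 1.4]
grip_width: 0.0001
finger_force: 1.1
```

```bash
python3 -c "
from h import *
chk('s11.png')"
```

```text
ctr [0.5597 0.2066] dock [-0.0707 -0.0019] L 0.097 yaw deg -0.0
ctr [0.5622 0.1378] dock [-0.0019 -0.0017] L 0.0998 yaw deg 0.1
tcp [0.4352 0.2254 0.0313] dock [-0.0938 -0.1256] F [-1.1 -0.5  1.3]
```

>>> carry_out(
  targets=[
    [-0.1, 0, 0, 0],
    [-0.1, 0, 0, 0],
    [-0.1, 0, 0, 0],
    [0, 0, 0, 0],
    [0, 0, 0, 0],
  ],
)

```text
time_s: 14.9
eef_pos: [0.4417, 0.2256, 0.0313]
tool_rot: [0.0, -0.016, 1.0, 0.0]
force: [-0.0, -0.5, 0.1]
grip_width: 0.0
finger_force: 0.1
```

>>> carry_out(
  targets=[
    [-0.06, 0, 0, 0],
    [-0.06, 0, 0, 0],
    [0, 0, 0, 0],
    [0, 0, 0, 0],
    [0, 0, 0, 0],
  ],
)

```text
time_s: 15.4
eef_pos: [0.4446, 0.2257, 0.0313]
tool_rot: [0.0, -0.016, 1.0, 0.0]
force: [-1.4, -0.0, -0.0]
grip_width: 0.0
finger_force: 0.5
```

>>> carry_out(
  targets=[
    [-0.06, 0, 0, 0],
    [-0.06, 0, 0, 0],
    [0, 0, 0, 0],
    [0, 0, 0, 0],
    [0, 0, 0, 0],
  ],
)

```text
time_s: 15.9
eef_pos: [0.4453, 0.2256, 0.0311]
tool_rot: [-0.002, -0.016, 1.0, -0.001]
force: [-10.9, 1.9, 3.3]
grip_width: 0.0001
finger_force: 5.6
```

>>> carry_out(
  targets=[
    [-0.06, 0, 0, 0],
    [-0.06, 0, 0, 0],
    [0, 0, 0, 0],
    [0, 0, 0, 0],
    [0, 0, 0, 0],
  ],
)

```text
time_s: 16.4
eef_pos: [0.4457, 0.2255, 0.0309]
tool_rot: [-0.005, -0.016, 1.0, -0.001]
force: [-23.1, 6.6, 10.2]
grip_width: -0.0001
finger_force: 11.2
```

>>> carry_out(
  targets=[
    [0.4, 0, 0, 0],
    [0.6, 0, 0, 0],
    [0.6, 0, 0, 0],
    [0.4, 0, 0, 0],
    [0, 0, -0.6, 0],
  ],
)

```text
time_s: 16.9
eef_pos: [0.399, 0.224, 0.0455]
tool_rot: [-0.001, -0.016, 1.0, -0.0]
force: [0.2, 0.3, 0.1]
grip_width: -0.0001
finger_force: 0.0
```

>>> carry_out(
  targets=[
    [0, 0, -1, 0],
    [0, 0, -1, 0],
    [0, 0, -1, 0],
    [0, 0, -0.5, 0],
    [0, 0, 0, 0],
  ],
)

```text
time_s: 17.4
eef_pos: [0.4014, 0.2246, 0.1353]
tool_rot: [0.002, -0.016, 1.0, 0.001]
force: [0.7, -0.1, -0.6]
grip_width: -0.0
finger_force: 0.0
```

Run:
```python
from h import *
chk('s12.png'); s=load('s12.png')
u,v=map(int,proj(s,(.463,.217,.04))); w=s['color'][v-14:v+14,u-14:u+14].max(2)
m=(w<50).astype(np.uint8); n,l,st,c=cv2.connectedComponentsWithStats(m)
for i in range(1,n):
    if st[i,4]>8: p=ray(s,u-14+c[i][0],v-14+c[i][1],.04); print(st[i,4],p.round(4),dock(p).round(4))
```

```text
ctr [0.5597 0.2069] dock [-0.071  -0.0018] L 0.0975 yaw deg 0.3
ctr [0.5622 0.1378] dock [-0.0019 -0.0017] L 0.0998 yaw deg 0.1
tcp [0.4009 0.2244 0.1343] dock [-0.094  -0.1599] F [ 0.   0.7 -0.1]
21 [0.463  0.2221 0.04  ] [-0.0896 -0.0979]
```

Knob measured at dock y −0.098, as it should be when fully shot; the pack is home.

```bash
python3 -c "
from cell import env
print(env.hand_in())"
```

```text
the job is handed in; nothing more can be done
None
```

The pack is home against the stops, upright and square to the dock within about 0.3°. The bolt is fully shot and the arm is clear of everything. I handed the job in at about 17.5 s, and the hand-in gave no verdict back.

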